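# Lay the spatula in the drying tray and hold the hold-to-run switch at half travel

## Robot

A 6-joint arm with a two-finger parallel gripper is mounted at the origin on a cart in front of the work surface, level with it; the furniture and walls round the work are solid. World frame = base frame: x ahead of the robot, y to its left, z up, the work surface at z = 0. Lengths are in m, angles in rad, forces in N, time in s.
With the tool pointing down it reaches from about 0.4 to 0.825 m from the base axis. Payload 7 kg.
Tool frame: the origin (TCP) lies on the centre line of the jaws, within the pads' length; the fingertips stand 22 mm ahead of it and the grasp point (between the pads) lies 3 mm ahead of it (r.tcp_to_tips is the distance from the TCP to the fingertips, in m); z points along the fingers, y is the line along which they close (so a half turn about z gives the same grasp; the last joint's range is limited). The gripper opens to 88 mm and grips with 3 to 60 N. Pads are 19 mm wide; open, the fingers measure 130 mm over their backs; the gripper's body (78 mm by 193 mm) begins 47 mm behind the grasp point.
Start: joints at [-0.837, 0.359, 0.012, 0, -1.224, -0.288], TCP at [0.291, -0.609, 0.249] pointing down, gripper open.
Joint ranges: [-3.07, 3.07], [-1.43, 2.12], [-1.02, 1.25], [-3.03, 1.67], [-3.05, -0], [-3.03, 3.03]. Speed limits (rad/s): [2.39, 2.39, 3.01, 3.14, 3.14, 3.14].

## Interface

Orientations are given as a rotation vector (axis times angle).
In Python, from bench import r, optics, spotter gives the robot as it stands.
- The arm moves only by the tool jog_arm, never from a script. Its argument "plan" is a list of rows, each a list of 2 entries, a list of its own where there are three numbers: the shift along the tool's x, y, z in mm, then the turn, a rotation vector about the tool's x, y, z in degrees. A call has 1 to 8 rows; each row shifts and turns the commanded pose from where the row before left it, along the tool's axes as they then stand; what a row does not reach is not made up. A row lasts 1/12 s, in which the tool goes at most 41.7 mm and 7.16 degrees, less where a joint would pass 70% of its speed; a pose out of reach is approached as far as the arm can. A call is refused whole if a number of a shift passes 41.7 or a number of a turn 7.16, either way. A call with a gripper value outside its range is refused whole. "jaw" is the finger opening in mm, from 0 to 87.6, set as the call begins (left out, the last holds). The fingers move at their own pace and stop on an object; the grip force is fixed at half the most. Time passes only in rows, so rows that do not move let the fingers close. It gives the time, the measured TCP pose, the force, the opening and the grip force at its end, in the units of the state.
- r.sense(): the state, without advancing time (a new reading comes with each control period).
- optics.capture(name): name is "scene" or "top" or "wrist"; returns (picture, depth): 384x512x3 uint8, red, green, blue; 384x512 float32, m along the optical axis (not along the pixel's ray), 0 where there is no reading.
- optics.camera_params(name): a dict with "mtx" (3x3 intrinsics, pixels), "rvec" (rotation vector, rad) and "tvec" (3), from world to camera coordinates, as OpenCV has them. Camera axes: x right, y down, z forward; pixel columns grow to the right and rows downward; lengths in m; the calibration is good to about 2 mm. A picture is of the moment at which its call begins: read the wrist's pose just before it. camera_params takes no time and is no camera call; for the wrist camera it gives the pose at the moment of the call.
- r.close_job(): hands the job in; it is judged then, once.
Trained networks look in the newest picture that a camera, given by its name, has taken for a name from the list of things; names that differ only in an ending like _2 or _b are one class to them, and where a whole thing is asked for, a point or a joint stands for the part that bears it (a point fixed in the world has none). Each returns a list of dicts, best first, with "score" (0 to 1); they miss things now and then, are a little off and sometimes report something else, mostly with a low value. They report only what shows in the picture. A call takes as long as a camera call. They do not tell look-alikes from the thing itself.
- spotter.cut_out(thing, camera): "mask" (384x512 bool, what is visible of it) and "extent" ([left, top, right, bottom] in pixels, round what is visible of it).
The state is a dict: "time_s": time; "q": joint angles; "qvel": joint speeds; "tau": joint torques, N m; "tool_pos": TCP position; "ee_rot": TCP orientation; "ft_force": force on the tool from outside, world axes, zero at the start; "torque": the same for the moment, N m; "opening": finger opening in m; "grasp_force": force on a finger pad.
Only numpy, scipy, OpenCV 4.12 (cv2) and the standard library are available. Lean on these libraries where they do the work, as an engineer would, in place of code of your own. Each camera call takes 0.05 s, during which the arm holds its last target. There are 200 camera calls.

## Task

Lay the thin steel spatula flat in the empty long compartment of the drying tray and let go of it. Then run the gentle air: press the round cap of the hold-to-run switch straight down with the gripper to half its travel, until the cap's top is level with the tops of the two little gauge posts (10 of its 20 mm), and finish while still holding it there, never letting it go all the way down. Leave the tweezers in the tray and the other things on the bench as they are.

Things in the scene. Friction and masses are not known exactly. Their poses are not given: they have to be found in the camera images.
- spatula: Thin steel laboratory spatula, the only one on this bench, a flat rod 180 mm long, 11 mm wide, 4 mm thick, lying flat on the bench between the robot and the tray, nearer or farther than the switch. Origin: centre of its underside. Its y axis runs along its length, z up. Pinch it across its width near the middle, fingertips almost on the bench. Either end may point either way in the compartment.
- tray: Drying tray fixed to the bench: flat grey plate 140x220x3 mm (x -65 to 75, y -110 to 110; origin on its underside, z up). On it two white compartments along y, each two troughs in line with a finger gap between: the long empty one nearest the robot (x = -45), the short one with the tweezers (x = 30); walls 4 mm thick, tops 18 mm above the bench. Air rail 32 mm high at the back (x = 64).
- tray_slot (a point): Centre of the floor of the long compartment, 8 mm above the bench; x across the compartment, y along it, z up. Inside it is 196 mm long, 24 mm wide and 10 mm deep. In the middle 72 mm of its length side walls and floor are left out, so that fingers can reach down to the base plate, 5 mm below this point, on either side of the spatula, which rests on the floor at both ends.
- tweezers: Steel tweezers 127x12x14 mm lying in the short compartment of the tray; leave them there. Origin: centre of the underside, y along the length.
- hold_switch: Hold-to-run switch fixed to the bench: a grey housing 68x68 mm, 18 mm high, with a round black cap standing over its middle on a stem and two steel gauge posts (8 mm thick, tops 36 mm above the bench) on two opposite corners, 35 mm from the middle. Origin: centre of the underside, z up.
- hold_cap_top (a point): Centre of the flat top of the round cap (36 mm across), which moves with it; 46 mm above the bench when released, 36 mm (level with the gauge posts) at half travel, 26 mm at the bottom.
- hold_cap (a joint): Downward travel of the cap in m: 0 released, 0.010 half way, 0.020 bottom. A spring returns it: about 4 N to start moving, 9 N at half travel, 14 N at the bottom.
- sample_tin_2: Bystander, leave alone: round lidded sample tin 65 mm wide, 45 mm high. Origin: centre of its underside.
- lab_timer: Bystander, leave alone: white bench timer 59x66x26 mm. Origin: centre of its underside.
- beaker_50: Bystander, leave alone: small glass beaker 39 mm wide, 48 mm high. Origin: centre of its underside.
- amber_vial_1: Bystander, leave alone: amber glass vial 33 mm wide, 74 mm high. Origin: centre of its underside.
There are look-alikes about, which are no part of the job. What is shaped like the hold_switch but orange is not meant.

How it is judged:
On the way, in this order (a step that is already met when the one before it is completed fails the run):
1. the spatula lies flat in the long compartment of the tray, let go (x of spatula in the frame of tray_slot between -0.01 and 0.01 m and y of spatula in the frame of tray_slot between -0.012 and 0.012 m and z of spatula in the frame of tray_slot between -0.003 and 0.004 m and angle between the z axis of spatula and the z axis of tray_slot, either way round below 0.08 rad and angle between the y axis of spatula and the y axis of tray_slot, either way round below 0.12 rad and contact force between the fingers and spatula below 0.1 N and linear speed of spatula below 0.02 m/s), for 0.3 s.
2. the cap is held near half travel by the gripper (all of step 1 and value of joint hold_cap between 0.006 and 0.014 m and contact force between any of the fingers, the arm and hold_switch above 3 N), for 0.5 s.
At the end, for the whole second after the job is handed in: The gripper still presses the cap (over 3 N) at 6 to 14 mm of its 20 mm travel; the spatula lies still and flat on the floor of the long compartment (centre within 10 mm across, 12 mm along, 4 mm in height; tilt under 0.08 rad, turn under 0.12 rad), free of the fingers (all of step 2); the arm keeps its last pose, push and grip.
It fails at once if the cap is pressed all the way down (past 18.5 mm) (value of joint hold_cap above 0.0185 m).
It fails at once if the tweezers are moved by more than 20 mm (distance of tweezers from where it was at the start of the episode above 0.02 m).
It fails at once if a bystander is pushed more than 30 mm or tipped over (distance of any of sample_tin_2, lab_timer, beaker_50, amber_vial_1 from where it was at the start of the episode above 0.03 m or angle between any of sample_tin_2, lab_timer, beaker_50, amber_vial_1's own z axis and vertical above 0.5 rad).
It also fails if it takes over 38 s, if anything falls off the work surface, if the arm or the gripper's body presses on something with over 40 N, if the wrist force passes 120 N, or if a joint passes its speed limit or range.

## Working session

There is one attempt and no reset: what is moved stays moved. The work goes in short steps, Python scripts to look and compute and a tool call to move; the robot and the scene stay as the last step left them, time stands still between calls to the robot, and variables do not carry over. Pictures are saved under pics/ and viewed, at most 10 in all, crops included, and the job is handed in when it is done.

Besides the shell and the picture viewer there is one more tool, called as name(argument=value, ...) on one line, values as JSON. jog_arm: Moves the arm, as the interface text tells. Its arguments: {"type":"object","properties":{"plan":{"type":"array","items":{"type":"array"}},"jaw":{"type":"number"}},"required":["plan"]}

```bash
mkdir -p pics
cat > h.py <<'E'
import numpy as np, cv2
from bench import r, optics, spotter
def cam(n):
    p=optics.camera_params(n); R,_=cv2.Rodrigues(np.array(p["rvec"],float)); return np.array(p["mtx"]),R,np.array(p["tvec"],float).ravel()
def world(n,d,mask,c=None):
    K,R,t=c or cam(n); v,u=np.nonzero(mask&(d>0)); z=d[v,u]
    P=np.stack([(u-K[0,2])/K[0,0]*z,(v-K[1,2])/K[1,1]*z,z],1); return (P-t)@R
def onplane(n,u,v,h,c=None):
    K,R,t=c or cam(n); C=-R.T@t; w=R.T@np.linalg.inv(K)@np.array([u,v,1.]); return C+w*(h-C[2])/w[2]
def save(n,im,k=1.5): cv2.imwrite(f"pics/{n}.png",cv2.resize(im[:,:,::-1],None,fx=k,fy=k))
E
python3 - <<'E'
from h import *
np.set_printoptions(precision=4,suppress=True)
s=r.sense(); print(s["time_s"],s["tool_pos"],s["ee_rot"],s["q"],r.tcp_to_tips)
for n in("top","scene"):
    im,d=optics.capture(n); save(n+"0",im)
    np.savez(n+"0",im=im,d=d); 
    for th in ("spatula","tray","hold_switch","hold_cap","tweezers","sample_tin_2","lab_timer","beaker_50","amber_vial_1"):
        for o in spotter.cut_out(th,n)[:3]:
            if o["score"]<.3: continue
            P=world(n,d,o["mask"]); print(n,th,round(o["score"],2),o["extent"],np.median(P,0),P.min(0),P.max(0))
print(r.sense()["time_s"])
E
```

```text
0.0 [ 0.2908 -0.6086  0.2476] [ 0.6941 -3.0635 -0.0025] [-0.8369  0.3594  0.0111 -0.0004 -1.2241 -0.2881] 0.022
top hold_switch 0.41 [275.7, 142.5, 300.4, 178.9] [ 0.5529 -0.4496  0.0039] [ 0.5027 -0.4723 -0.0002] [ 0.5836 -0.4138  0.0362]
top tweezers 0.34 [166.7, 181.4, 188.6, 199.3] [ 0.4777 -0.1999  0.0696] [ 0.4641 -0.2106  0.0054] [ 0.4966 -0.1823  0.0776]
top sample_tin_2 0.62 [172.2, 199.7, 200.3, 228.7] [ 0.4204 -0.2148  0.0446] [ 0.3877 -0.2478  0.0074] [ 0.4485 -0.1848  0.0499]
top lab_timer 0.94 [180.1, 139.8, 213.5, 166.7] [ 0.5606 -0.2362  0.0225] [ 0.5311 -0.2681  0.0084] [ 0.5917 -0.2014  0.0293]
top beaker_50 0.63 [223.8, 109.2, 244.3, 132.0] [ 0.6408 -0.3163  0.0187] [ 0.6147 -0.3361 -0.0017] [ 0.6684 -0.2981  0.0514]
top amber_vial_1 0.81 [166.5, 180.6, 189.7, 197.9] [ 0.4765 -0.1999  0.0662] [ 0.4641 -0.2102  0.0005] [ 0.4942 -0.1839  0.0776]
scene spatula 0.5 [232.5, 221.4, 289.7, 273.2] [ 0.3929 -0.3597  0.0044] [ 0.3591 -0.504   0.0007] [ 0.4061 -0.3355  0.0083]
scene tray 0.72 [296.0, 210.7, 379.0, 289.2] [ 0.4319 -0.564   0.0058] [ 0.2814 -0.6469 -0.0003] [ 0
[... 743 characters left out ...]
[ 0.3856 -0.2482 -0.0021] [ 0.4788 -0.1478  0.0499]
scene lab_timer 0.59 [222.2, 144.3, 254.6, 172.1] [ 0.5574 -0.2391  0.0227] [ 0.5313 -0.269   0.0034] [ 0.592  -0.2009  0.0304]
scene beaker_50 0.64 [331.9, 235.4, 348.6, 254.9] [ 0.4814 -0.5562  0.0169] [ 0.4666 -0.589   0.0085] [ 0.4886 -0.5436  0.0218]
scene beaker_50 0.57 [271.1, 138.3, 290.9, 165.9] [ 0.629  -0.3179  0.0333] [ 0.6136 -0.3368  0.0002] [ 0.7016 -0.2682  0.0538]
scene amber_vial_1 0.8 [196.6, 147.7, 208.8, 180.8] [ 0.4758 -0.2013  0.0484] [ 0.4481 -0.2241 -0.0013] [ 0.5482 -0.1376  0.0788]
scene amber_vial_1 0.65 [202.9, 239.7, 218.7, 255.7] [ 0.3055 -0.3551  0.0475] [ 0.2896 -0.3705  0.0185] [ 0.3236 -0.3361  0.0511]
1.0
```

View pics/top0.png

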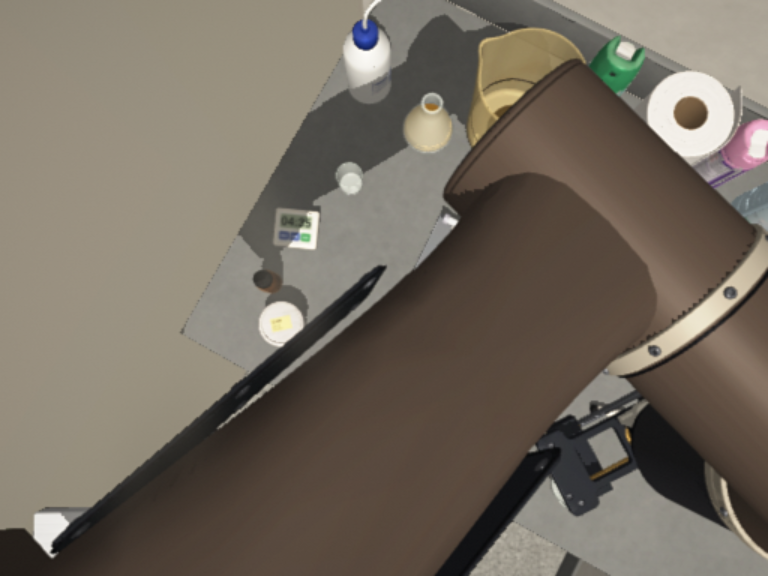

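View pics/scene0.png

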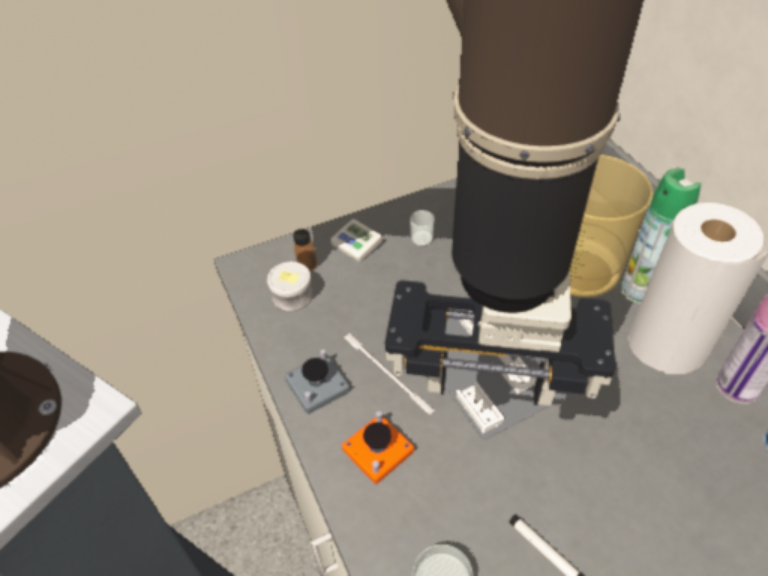

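The top view is mostly blocked by the arm. The scene view shows the spatula from (348,338) to (432,410), the grey switch's cap at (315,370), the orange look-alike at (378,436), and the tray partly hidden under the gripper.

```bash
cat >> h.py <<'E'
from scipy.spatial.transform import Rotation as Ro
np.set_printoptions(precision=4,suppress=True)
def barfit(P):
    "centre and direction of a bar from end extents on xy points"
    q=P[:,:2].astype(np.float32); (c,wh,a)=cv2.minAreaRect(q); b=cv2.boxPoints((c,wh,a)); e=[b[1]-b[0],b[2]-b[1]]; e=max(e,key=np.linalg.norm)
    return np.array(c),sorted(wh),np.degrees(np.arctan2(e[1],e[0]))
def delta(pos,yaw):
    "tool-frame shift mm & turn to target: tool down, tool y along world yaw (deg) or +180"
    s=r.sense(); R0=Ro.from_rotvec(s["ee_rot"]); best=None
    for k in(0,180):
        a=np.radians(yaw+k); y=np.array([np.cos(a),np.sin(a),0]); z=np.array([0,0,-1.]); R1=Ro.from_matrix(np.stack([np.cross(y,z),y,z],1))
        w=(R0.inv()*R1).as_rotvec(degrees=True)
        if best is None or np.linalg.norm(w)<np.linalg.norm(best): best=w
    print("shift",R0.inv().apply(np.array(pos)-s["tool_pos"])*1000,"turn",best,"q",s["q"],"f",s["ft_force"],"open",s["opening"],"t",s["time_s"])
E
python3 - <<'E'
from h import *
D=np.load("scene0.npz"); im,d=D["im"],D["d"]
o=None
optics.capture("scene"); o=spotter.cut_out("spatula","scene")[0]
c=cam("scene"); v,u=np.nonzero(o["mask"]); P=np.array([onplane("scene",a,b,.003,c) for a,b in zip(u,v)])
C,wh,a=barfit(P); print("spatula",o["score"],C,wh,a)
print(Ro.from_rotvec(r.sense()["ee_rot"]).as_matrix())
delta([C[0],C[1],.25],a+90)
E
```

```text
spatula 0.54 [ 0.3824 -0.419 ] [0.01324830949306488, 0.1816486269235611] 76.54161
[[-0.9023 -0.4312 -0.    ]
 [-0.4312  0.9023  0.    ]
 [ 0.      0.     -1.    ]]
shift [-164.3989  132.0531   -1.4321] turn [  0.001    0.0004 -51.0002] q [-0.8369  0.3586  0.0119 -0.     -1.2241 -0.2881] f [ 0.2268 -0.0937  0.587 ] open 0.08779268696843509 t 1.1
```

jog_arm(plan=[[[-33,26,0],[0,0,0]],[[-33,26,0],[0,0,0]],[[-33,26,0],[0,0,0]],[[-33,26,0],[0,0,0]],[[-32,28,0],[0,0,0]],[[0,0,0],[0,0,-7]],[[0,0,0],[0,0,-7]],[[0,0,0],[0,0,-7]]])

```text
time_s: 1.77
tool_pos: [0.3819, -0.4203, 0.2491]
ee_rot: [-1.253, 2.88, -0.001]
ft_force: [-0.4, -0.1, -0.4]
opening: 0.0876
grasp_force: 0.0
```

jog_arm(plan=[[[0,0,0],[0,0,-7]],[[0,0,0],[0,0,-7]],[[0,0,0],[0,0,-7]],[[0,0,0],[0,0,-7]],[[0,0,0],[0,0,-2]],[[0,0,0],[0,0,0]]])

```text
time_s: 2.27
tool_pos: [0.3812, -0.4212, 0.2487]
ee_rot: [-1.948, 2.465, -0.0]
ft_force: [-0.2, 0.2, 0.8]
opening: 0.0875
grasp_force: 0.0
```

Run:
```python
from h import *
im,d=optics.capture("scene"); save("scene1",im); np.savez("scene1",im=im,d=d)
c=cam("wrist"); im,d=optics.capture("wrist"); save("wrist1",im); np.savez("wrist1",im=im,d=d)
for n in("wrist","scene"):
  if n=="scene": d=np.load("scene1.npz")["d"]; c=cam("scene")
  for th in ("spatula","tray","tweezers","hold_switch","hold_cap"):
    for o in spotter.cut_out(th,n)[:3]:
        if o["score"]<.3: continue
        P=world(n,d,o["mask"],c); print(n,th,round(o["score"],2),o["extent"],np.median(P,0),barfit(P))
        if th=="spatula":
            v,u=np.nonzero(o["mask"]); P=np.array([onplane(n,a,b,.003,c) for a,b in zip(u,v)]); print(barfit(P))
delta([.3824,-.419,.25],166.5)
```

```text
wrist spatula 0.74 [254.3, 80.5, 266.4, 239.7] [ 0.3771 -0.4346  0.004 ] (array([ 0.381 , -0.4182]), [0.012326870113611221, 0.1811751276254654], np.float32(76.43287))
(array([ 0.3807, -0.4187]), [0.012231886386871338, 0.1799677610397339], np.float32(76.33108))
wrist spatula 0.63 [303.3, 174.5, 373.4, 239.2] [ 0.3132 -0.3604  0.0191] (array([ 0.3097, -0.3486]), [0.06836486607789993, 0.07417723536491394], np.float32(66.32759))
(array([ 0.3062, -0.3462]), [0.07438711076974869, 0.07506222277879715], np.float32(-23.488861))
wrist tray 0.68 [75.6, 0.7, 242.0, 200.9] [ 0.4704 -0.5241  0.0044] (array([ 0.4789, -0.5189]), [0.1500711888074875, 0.2228536605834961], np.float32(63.20003))
wrist tweezers 0.71 [117.4, 28.9, 142.5, 150.2] [ 0.4982 -0.5244  0.0178] (array([ 0.4997, -0.5319]), [0.019915496930480003, 0.12993617355823517], np.float32(63.562763))
wrist hold_switch 0.97 [303.8, 177.1, 372.0, 239.2] [ 0.3132 -0.3605  0.019 ] (array([ 0.3069, -0.3616]), [0.07927291095256805, 0.10577375441789627], np.float32(79.913315))
wrist hold_switch 0.73 [314.0, 57.5, 383.4, 121.2] [ 0.2778 -0.4803  0.0
[... 1365 characters left out ...]
t32(75.553955))
scene hold_switch 0.56 [192.7, 235.1, 232.0, 275.8] [ 0.301 -0.361  0.02 ] (array([ 0.3109, -0.3458]), [0.06800511479377747, 0.08591073006391525], np.float32(65.784454))
scene hold_cap 0.59 [200.7, 237.4, 216.6, 254.9] [ 0.3068 -0.3537  0.0473] (array([ 0.3082, -0.3403]), [0.03408515825867653, 0.05991209298372269], np.float32(87.79873))
scene hold_cap 0.59 [241.5, 282.6, 261.1, 299.0] [ 0.2711 -0.4808  0.0474] (array([ 0.273 , -0.4739]), [0.035064585506916046, 0.0472409762442112], np.float32(85.09457))
shift [-2.4827 -0.7141 -1.429 ] turn [-0.0025  0.0002  0.0277] q [-0.491   0.1837 -0.2283 -0.     -1.1587  0.2558] f [-0.2808 -0.4949 -0.551 ] open 0.08757454857671562 t 2.8667
```

Run:
```python
from h import *
im,d=np.load("wrist1.npz").values(); c=cam("wrist")
o=spotter.cut_out
K,R,t=c; v,u=np.indices(d.shape); P=world("wrist",d,np.ones_like(d,bool),c); 
vv,uu=np.nonzero(d>0); rgb=im[vv,uu].astype(int)
th=np.radians(-26.8); ex=np.array([np.cos(th),np.sin(th)]); ey=np.array([-ex[1],ex[0]])
Q=(P[:,:2]-[.4789,-.5189]); 
m=(P[:,2]>.012)&(P[:,2]<.022)&(np.abs(Q@ex)<.09)&(np.abs(Q@ey)<.13)&(rgb.min(1)>150)
x=Q[m]@ex;y=Q[m]@ey
print(np.histogram(x,np.arange(-.09,.09,.004)))
near=(x<-.02)
print(barfit(P[m][near]),near.sum(),P[m][near][:,2].mean())
save("wrist1c",im[0:260,40:400],2.1)
```

```text
(array([  0,   0,   0,   0, 171, 322,  13,  14,  14,  15,  16, 194, 231,
         0,   0,   0,   0,   0,   0,   0,   0,   0,   0, 287, 158,  29,
       269, 450, 318,  47, 300, 103,   0,   0,   9,   0,   0,   0,   0,
         0,   0,   0,   0,   0]), array([-0.09 , -0.086, -0.082, -0.078, -0.074, -0.07 , -0.066, -0.062,
       -0.058, -0.054, -0.05 , -0.046, -0.042, -0.038, -0.034, -0.03 ,
       -0.026, -0.022, -0.018, -0.014, -0.01 , -0.006, -0.002,  0.002,
        0.006,  0.01 ,  0.014,  0.018,  0.022,  0.026,  0.03 ,  0.034,
        0.038,  0.042,  0.046,  0.05 ,  0.054,  0.058,  0.062,  0.066,
        0.07 ,  0.074,  0.078,  0.082,  0.086]))
(array([ 0.4284, -0.4964]), [0.03183382749557495, 0.20206770300865173], np.float32(63.144753)) 990 0.017852920852532102
```

View pics/wrist1c.png

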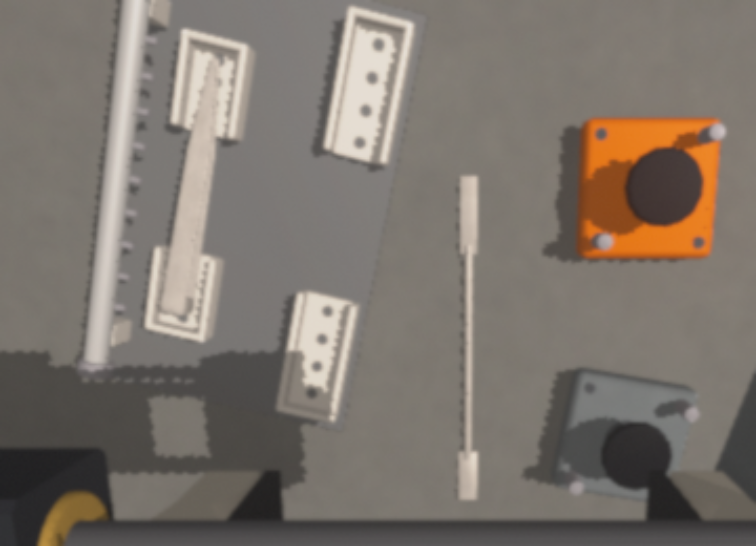

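The wrist view shows both compartment ends clearly (near trough at (375,85) and (318,355)), the spatula along column 468, and the grey switch cap at (636,455). The compartment fit measures 32x202 mm, as expected. I'll descend onto the spatula now.

jog_arm(plan=[[[-2,0.6,40],[0,0,0]],[[0,0,40],[0,0,0]],[[0,0,40],[0,0,0]],[[0,0,40],[0,0,0]],[[0,0,40],[0,0,0]],[[0,0,18],[0,0,0]],[[0,0,0],[0,0,0]],[[0,0,0],[0,0,0]]], jaw=40)

```text
time_s: 3.53
tool_pos: [0.3807, -0.4191, 0.03]
ee_rot: [1.945, -2.465, -0.003]
ft_force: [-0.2, -0.8, 1.1]
opening: 0.0422
grasp_force: 0.0
```

Run:
```python
from h import *
delta([.381,-.419,.0235],166.4)
```

```text
shift [-0.1467 -0.2966  6.5138] turn [0.1336 0.0199 0.1544] q [-0.4876  0.4184 -0.4793  0.0004 -0.6754  0.2526] f [-0.2019 -0.8044  1.0616] open 0.04223046629963421 t 3.5333
```

jog_arm(plan=[[[0,0,6.5],[0,0,0]],[[0,0,0],[0,0,0]]])

```text
time_s: 3.7
tool_pos: [0.3819, -0.4196, 0.0251]
ee_rot: [-1.945, 2.466, -0.004]
ft_force: [-0.6, -0.2, 0.9]
opening: 0.04
grasp_force: 0.0
```

jog_arm(plan=[[[0,0,0],[0,0,0]],[[0,0,0],[0,0,0]],[[0,0,0],[0,0,0]],[[0,0,0],[0,0,0]],[[0,0,0],[0,0,0]],[[0,0,0],[0,0,0]]], jaw=0)

```text
time_s: 4.2
tool_pos: [0.3811, -0.4193, 0.0244]
ee_rot: [-1.946, 2.466, -0.001]
ft_force: [-1.4, 0.9, 3.2]
opening: 0.0095
grasp_force: 30.0
```

jog_arm(plan=[[[0,0,-20],[0,0,0]],[[0,0,-30],[0,0,0]],[[0,0,-30],[0,0,0]],[[0,0,0],[0,0,0]],[[0,0,0],[0,0,0]]])

```text
time_s: 4.62
tool_pos: [0.3821, -0.4198, 0.106]
ee_rot: [-1.945, 2.465, -0.006]
ft_force: [-0.1, 0.9, -0.9]
opening: 0.0097
grasp_force: 30.0
```

Run:
```python
from h import *
c=cam("wrist"); im,d=optics.capture("wrist"); save("wrist2",im); 
for n in("wrist","scene"):
  if n=="scene": im,d=optics.capture("scene"); c=cam("scene"); save("scene2",im)
  for o in spotter.cut_out("spatula",n)[:2]:
    P=world(n,d,o["mask"],c); print(n,round(o["score"],2),o["extent"],np.median(P,0),barfit(P))
delta([.4284,-.4964,.105],153.1)
```

```text
wrist 0.77 [249.5, 46.0, 272.0, 310.8] [ 0.3702 -0.476   0.0855] (array([ 0.3852, -0.4187]), [0.011627872474491596, 0.1840132176876068], np.float32(75.96634))
scene 0.51 [269.9, 231.2, 292.1, 253.1] [ 0.3659 -0.4816  0.0839] (array([ 0.3677, -0.4789]), [0.010071292519569397, 0.05719899758696556], np.float32(78.834816))
shift [ 64.3787 -64.8057  -2.2018] turn [ 0.1099  0.027  13.4327] q [-0.4875  0.3196 -0.4154 -0.0003 -0.8377  0.2527] f [-0.222   1.0454 -1.066 ] open 0.009836554765741915 t 4.8167
```

jog_arm(plan=[[[21,-21,0],[0,0,0]],[[22,-22,0],[0,0,0]],[[21.5,-22,0],[0,0,0]],[[0,0,0],[0,0,5]],[[0,0,0],[0,0,5]],[[0,0,0],[0,0,3.4]],[[0,0,0],[0,0,0]],[[0,0,0],[0,0,0]]])

```text
time_s: 5.48
tool_pos: [0.4288, -0.4967, 0.1028]
ee_rot: [1.647, -2.674, -0.003]
ft_force: [0.4, -0.8, -0.4]
opening: 0.0094
grasp_force: 30.0
```

Run:
```python
from h import *
c=cam("wrist"); im,d=optics.capture("wrist"); save("wrist3",im)
o=spotter.cut_out("spatula","wrist")[0]; P=world("wrist",d,o["mask"],c); print(o["score"],barfit(P))
m=(P[:,2]>.05); print(barfit(P[m]),[P[m][:,2].min(),P[m][:,2].max()])
P=world("wrist",d,np.ones_like(d,bool),c); vv,uu=np.nonzero(d>0); rgb=im[vv,uu].astype(int)
th=np.radians(-26.9); ex=np.array([np.cos(th),np.sin(th)]); ey=np.array([-ex[1],ex[0]]); Q=P[:,:2]-[.4284,-.4964]
m=(P[:,2]>.012)&(P[:,2]<.022)&(np.abs(Q@ex)<.03)&(np.abs(Q@ey)<.13)&(rgb.min(1)>120); print("slot",barfit(P[m]))
delta([.4284,-.4964,.05],153.1)
```

```text
0.64 (array([ 0.4271, -0.4972]), [0.011574819684028625, 0.17798076570034027], np.float32(63.64384))
(array([ 0.4176, -0.5193]), [0.00885081011801958, 0.1300189197063446], np.float32(63.63417)) [np.float64(0.07942908826654406), np.float64(0.17456772800342815)]
slot (array([ 0.3977, -0.5573]), [0.03201551362872124, 0.06577713787555695], np.float32(63.20327))
shift [-0.075   0.6486 53.465 ] turn [0.0575 0.005  0.163 ] q [-0.562   0.4469 -0.2065  0.     -0.9184  0.0953] f [ 0.7462 -0.0302  0.0014] open 0.009544802497392571 t 5.5833
```

View pics/wrist3.png

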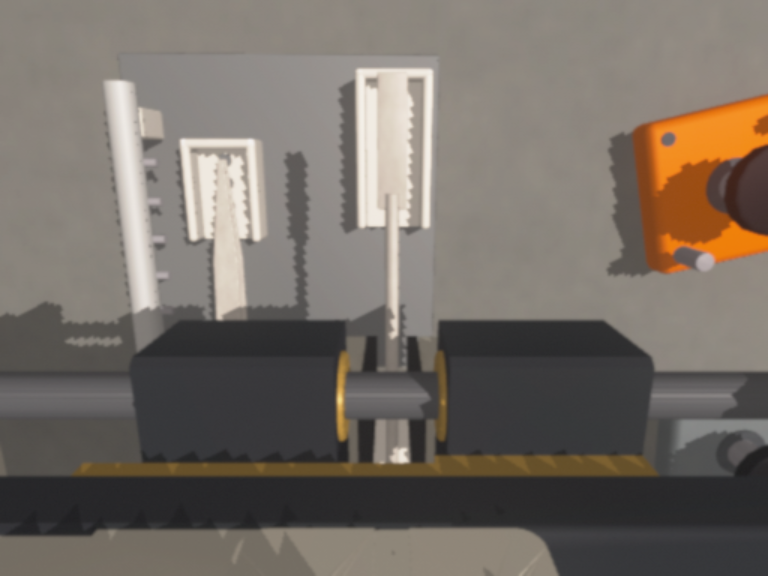

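The spatula sits over the compartment, its end in line with the trough around (393,130) and centred between its walls at columns 357 and 430. Lowering it now.

jog_arm(plan=[[[-1,0.5,20],[0,0,0]],[[0,0,20],[0,0,0]],[[0,0,15],[0,0,0]],[[0,0,6],[0,0,0]],[[0,0,0],[0,0,0]],[[0,0,0],[0,0,0]]])

```text
time_s: 6.08
tool_pos: [0.4294, -0.496, 0.0433]
ee_rot: [1.646, -2.676, 0.0]
ft_force: [0.8, 0.5, -0.1]
opening: 0.0095
grasp_force: 30.0
```

jog_arm(plan=[[[0,0,4],[0,0,0]],[[0,0,4],[0,0,0]],[[0,0,0],[0,0,0]],[[0,0,0],[0,0,0]]])

```text
time_s: 6.42
tool_pos: [0.4292, -0.4959, 0.0352]
ee_rot: [-1.645, 2.677, -0.0]
ft_force: [0.1, 0.2, 0.3]
opening: 0.0097
grasp_force: 30.0
```

jog_arm(plan=[[[0,0,1.5],[0,0,0]],[[0,0,0],[0,0,0]],[[0,0,0],[0,0,0]]])

```text
time_s: 6.67
tool_pos: [0.4292, -0.4959, 0.0336]
ee_rot: [-1.645, 2.677, -0.0]
ft_force: [-0.8, -0.3, -0.5]
opening: 0.0091
grasp_force: 30.0
```

jog_arm(plan=[[[0,0,0],[0,0,0]],[[0,0,0],[0,0,0]],[[0,0,0],[0,0,0]],[[0,0,0],[0,0,0]],[[0,0,0],[0,0,0]]], jaw=32)

```text
time_s: 7.08
tool_pos: [0.4292, -0.4959, 0.0336]
ee_rot: [1.645, -2.677, 0.0]
ft_force: [-0.2, -0.3, 0.7]
opening: 0.0316
grasp_force: 0.0
```

jog_arm(plan=[[[0,0,-20],[0,0,0]],[[0,0,-40],[0,0,0]],[[0,0,-40],[0,0,0]],[[0,0,-40],[0,0,0]],[[0,0,-40],[0,0,0]],[[0,0,0],[0,0,0]],[[0,0,0],[0,0,0]]])

```text
time_s: 7.67
tool_pos: [0.4304, -0.4968, 0.2172]
ee_rot: [-1.644, 2.674, -0.009]
ft_force: [-0.3, -0.4, -0.3]
opening: 0.0322
grasp_force: 0.0
```

Run:
```python
from h import *
c=cam("wrist"); im,d=optics.capture("wrist"); save("wrist4",im)
for th in("spatula","hold_cap","hold_switch"):
  for o in spotter.cut_out(th,"wrist")[:3]:
    if o["score"]<.3: continue
    P=world("wrist",d,o["mask"],c); print(th,o["score"],o["extent"],np.median(P,0),barfit(P))
    if th!="spatula":
      T=P[(P[:,2]>.042)&(P[:,2]<.052)]
      if len(T)>20: print(" top circle",cv2.minEnclosingCircle(T[:,:2].astype(np.float32)),T[:,2].mean(),len(T))
im,d=optics.capture("scene"); c=cam("scene")
for o in spotter.cut_out("hold_cap","scene")[:3]:
    P=world("scene",d,o["mask"],c);T=P[(P[:,2]>.042)&(P[:,2]<.052)];print(" top circle",cv2.minEnclosingCircle(T[:,:2].astype(np.float32)),T[:,2].mean(),len(T))
delta([.309,-.354,.2],153.1)
```

```text
spatula 0.72 [254.6, 79.9, 268.2, 248.5] [ 0.4185 -0.5178  0.0119] (array([ 0.429 , -0.4975]), [0.010993200354278088, 0.1758413016796112], np.float32(63.008404))
hold_cap 0.93 [407.2, 98.6, 448.6, 137.0] [ 0.2741 -0.4791  0.0467] (array([ 0.2725, -0.4732]), [0.03430071473121643, 0.045766573399305344], np.float32(-79.12851))
 top circle ((0.27292171120643616, -0.47891420125961304), 0.01816251315176487) 0.04662758296178369 1255
hold_switch 0.72 [371.1, 74.0, 452.9, 154.7] [ 0.2795 -0.4843  0.0191] (array([ 0.2699, -0.4757]), [0.07219891995191574, 0.07629592716693878], np.float32(-13.658043))
 top circle ((0.2728480398654938, -0.47881951928138733), 0.01828165352344513) 0.04658574751805152 1304
hold_switch 0.57 [388.7, 203.8, 464.7, 225.1] [ 0.2854 -0.3774  0.0164] (array([ 0.3241, -0.417 ]), [0.0359371080994606, 0.20015987753868103], np.float32(-53.286148))
 top circle ((0.271370530128479, -0.4806700646877289), 0.017561204731464386) 0.04759811254559602 227
 top circle ((0.3073965311050415, -0.35267531871795654), 0.01783936098217964) 0.04726386231880992 211
shift [-72.1553 170.7507  12.4528] turn [0.1463 0.0201 0.0388] q [-0.5605  0.3516 -0.0839 -0.0001 -1.1379  0.0918] f [0.4313 0.2083 0.0465] open 0.03181467568128969 t 7.9667
```

View pics/wrist4.png

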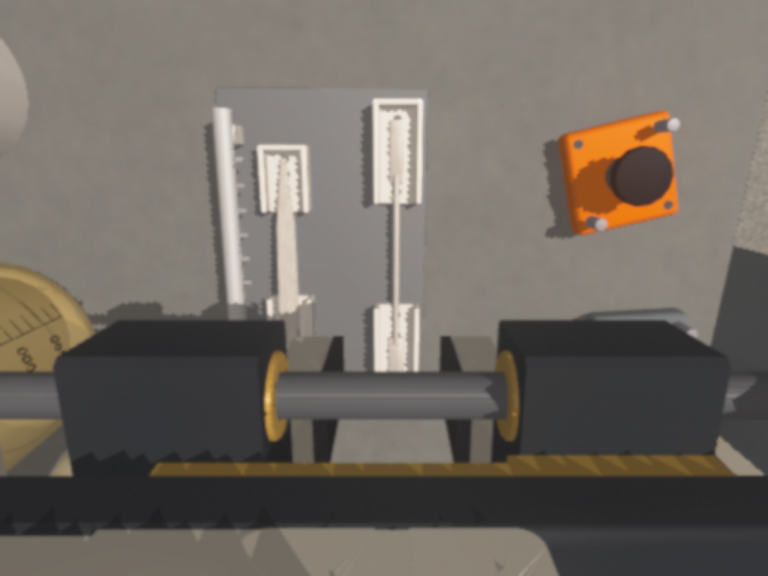

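The spatula lies in the compartment along column 397, from (398,118) down past (396,350), with a measured top of 11.9 mm, as expected for flat on the floor. Next is the grey switch, with the fingers closed.

jog_arm(plan=[[[-14.5,34.4,0],[0,0,0]],[[-14.5,34.4,0],[0,0,0]],[[-14.5,34.4,0],[0,0,0]],[[-14.5,34.4,0],[0,0,0]],[[-14.6,34.4,0],[0,0,0]],[[0,0,0],[0,0,0]],[[0,0,0],[0,0,0]],[[0,0,0],[0,0,0]]], jaw=0)

```text
time_s: 8.63
tool_pos: [0.3089, -0.3536, 0.2138]
ee_rot: [-1.646, 2.676, -0.001]
ft_force: [0.8, 0.4, 0.7]
opening: 0.0007
grasp_force: 0.0
```

Run:
```python
from h import *
for n in("wrist","top","scene"):
  c=cam(n); im,d=optics.capture(n); save(n+"5",im)
  for th in("hold_cap","spatula"):
   for o in spotter.cut_out(th,n)[:3]:
    P=world(n,d,o["mask"],c)
    if th=="spatula": print(n,th,o["score"],np.median(P,0),barfit(P)); continue
    T=P[(P[:,2]>.042)&(P[:,2]<.052)]
    if len(T)>20: print(n,o["score"],cv2.minEnclosingCircle(T[:,:2].astype(np.float32)),T[:,2].mean(),len(T))
delta([.308,-.353,.09],153.1)
```

```text
wrist 0.67 ((0.3079800605773926, -0.35144349932670593), 0.017710985615849495) 0.04675293852213372 1077
wrist 0.62 ((0.27275124192237854, -0.4781777858734131), 0.018021628260612488) 0.04661731334296951 1547
wrist spatula 0.61 [ 0.4265 -0.5005  0.0119] (array([ 0.4315, -0.4949]), [0.01296350359916687, 0.17544686794281006], np.float32(63.402294))
wrist spatula 0.22 [ 0.4577 -0.5015  0.0042] (array([ 0.4745, -0.5059]), [0.13115061819553375, 0.19933432340621948], np.float32(62.94732))
top 0.68 ((0.27185413241386414, -0.47997453808784485), 0.0178737323731184) 0.04620708244359183 225
top spatula 0.58 [ 0.4367 -0.4812  0.0114] (array([ 0.4295, -0.4974]), [0.011353541165590286, 0.17777451872825623], np.float32(63.274868))
scene 0.67 ((0.2724117040634155, -0.479379266500473), 0.0180533267557621) 0.04761630257864527 254
scene 0.66 ((0.3066992163658142, -0.35210713744163513), 0.01881406642496586) 0.047453578279129674 208
scene spatula 0.46 [ 0.4254 -0.5062  0.0127] (array([ 0.43  , -0.4952]), [0.014509930275380611, 0.1752028614282608], np.float32(62.41481))
shift [ -0.2284   0.7553 123.244 ] turn [ 0.0431 -0.0009  0.027 ] q [-0.4322  0.0439 -0.4765 -0.     -1.0511 -0.0368] f [-0.0483  0.379  -0.1269] open 0.0005666250456281321 t 9.0833
```

jog_arm(plan=[[[-0.9,1.6,30],[0,0,0]],[[0,0,35],[0,0,0]],[[0,0,35],[0,0,0]],[[0,0,23],[0,0,0]],[[0,0,15],[0,0,0]],[[0,0,0],[0,0,0]],[[0,0,0],[0,0,0]]])

```text
time_s: 9.67
tool_pos: [0.3072, -0.3519, 0.0752]
ee_rot: [1.644, -2.675, -0.003]
ft_force: [0.3, -0.2, 0.5]
opening: 0.0004
grasp_force: 0.0
```

jog_arm(plan=[[[0,0,5],[0,0,0]],[[0,0,4],[0,0,0]],[[0,0,0],[0,0,0]],[[0,0,0],[0,0,0]]])

```text
time_s: 10.0
tool_pos: [0.3086, -0.3524, 0.0676]
ee_rot: [-1.645, 2.675, -0.004]
ft_force: [1.0, -0.3, 3.8]
opening: 0.0006
grasp_force: 1.9
```

jog_arm(plan=[[[0,0,3],[0,0,0]],[[0,0,2.5],[0,0,0]],[[0,0,0],[0,0,0]],[[0,0,0],[0,0,0]]])

```text
time_s: 10.33
tool_pos: [0.3086, -0.3525, 0.0621]
ee_rot: [-1.645, 2.675, -0.004]
ft_force: [1.1, 0.4, 6.6]
opening: 0.0004
grasp_force: 3.3
```

Run:
```python
from h import *
for i in range(3): optics.capture("scene"); delta([.3075,-.352,.058],153.1)
```

```text
shift [0.1137 1.2079 4.1542] turn [-0.1495 -0.013   0.0737] q [-0.4295  0.2368 -0.6713  0.0005 -0.6601 -0.0391] f [ 0.7438 -0.7412  5.2593] open 0.000253670615870025 t 10.3833
shift [0.1071 1.2467 4.1928] turn [-0.1555 -0.0121  0.0717] q [-0.4295  0.2367 -0.6713  0.0005 -0.6601 -0.0391] f [0.5511 0.3047 7.5945] open 0.0008199927072057305 t 10.4333
shift [0.1006 1.2038 4.194 ] turn [-0.1542 -0.0119  0.0687] q [-0.4295  0.2367 -0.6713  0.0005 -0.6601 -0.0392] f [1.6697 0.3378 6.2681] open 0.0004175918326169116 t 10.4833
```

Force is about 6.5 N, so roughly 5–6 mm of travel. Another 4 mm should reach half travel.

jog_arm(plan=[[[0,0,2],[0,0,0]],[[0,0,2],[0,0,0]],[[0,0,0],[0,0,0]],[[0,0,0],[0,0,0]],[[0,0,0],[0,0,0]],[[0,0,0],[0,0,0]]])

```text
time_s: 10.98
tool_pos: [0.3086, -0.3525, 0.0584]
ee_rot: [-1.645, 2.675, -0.004]
ft_force: [1.1, 1.1, 8.6]
opening: 0.0004
grasp_force: 4.2
```

Run:
```python
from h import *
F=[]
for n in("wrist","top")+("scene",)*8:
  c=cam(n); im,d=optics.capture(n); s=r.sense(); F.append([s["ft_force"][2],s["tool_pos"][2]])
  if n!="wrist" and len(F)<4:
    for o in spotter.cut_out("spatula",n)[:1]:
      P=world(n,d,o["mask"],c); print(n,o["score"],np.median(P,0),barfit(P))
print(np.mean(F,0),np.std(F,0),r.sense()["time_s"])
save("scene6",im[215:295,170:270],6)
```

```text
top 0.74 [ 0.4479 -0.461   0.0114] (array([ 0.4289, -0.4983]), [0.010339919477701187, 0.17774075269699097], np.float32(63.211014))
scene 0.59 [ 0.4568 -0.4403  0.0129] (array([ 0.4287, -0.4943]), [0.015458889305591583, 0.17475014925003052], np.float32(61.544052))
[8.4686 0.0584] [0.6153 0.    ] 11.5833
```

View pics/scene6.png

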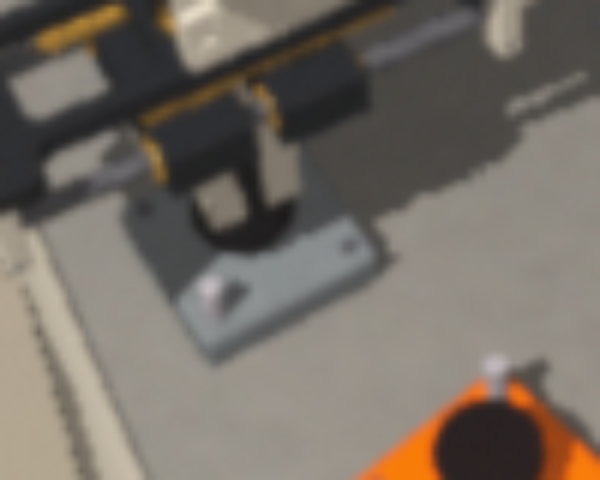

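The crop shows the fingers pressing the grey switch's cap at (245,225), clear of the gauge post at (210,290). Force and height both give about 9.5 mm of travel, so I'm handing it in.

```bash
python3 -c "
from bench import r
print(r.close_job())"
```

```text
the job is handed in; nothing more can be done
None
```

The job is handed in (no verdict came back): the spatula is let go and measures flat in the long compartment, and the gripper is holding the grey switch's cap about 9.5 mm down (8.5 N) without having pressed it further.

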